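# Load the lamp power modules into the gravity feed rail

### The job

Get the tilted feed rail ready for lamp assembly: first push its raised red-knobbed stop gate fully down, then load both black power modules from the mat one after the other, right side up and with their red terminals leading downhill. Set each in the open trough at the top of the rail so that it slides down under the rail's lips, the first up against the gate and the second up against the first. Leave everything else on the bench where it is.

Things in the scene. Friction and masses are not known exactly. Their poses are not given: they have to be found in the camera images.
- module_a_center (a point): black potted power module, 52 long x 28 wide x 34 mm tall, 0.11 kg, on the blue-grey 3 mm mat. Red two-screw terminals at its -x end (the leading end), grey ones at +x, pale plate with a red stripe on top. Grip it across the upright 28 mm sides. This point: its centre, 17 mm above its underside; x runs from red to grey terminals, z up. The ends are 31 mm tall, the middle 28 mm of the length 34 mm.
- module_a_red (a point): middle of module_a's flat end face at the red terminals, 26 mm from its centre, 17 mm above its underside.
- module_a: module_a again, origin at the centre of its underside, same axes. Along the bottom of each side a mounting foot stands out 5 mm (38 mm wide over both feet): the foot on its +y side is 5 mm thick, the one on its -y side 10 mm thick.
- module_b_center (a point): the second module, exactly like module_a, elsewhere on the mat and turned another way. This point: its centre, 17 mm above its underside, axes as for module_a.
- module_b_red (a point): middle of module_b's flat end face at the red terminals, 26 mm from its centre, 17 mm above its underside.
- module_b: module_b again, origin at the centre of its underside, same axes.
- rail_stop (a point): feed rail: aluminium channel with a slippery white floor, tilted 30 degrees, fixed to a dark 186 x 90 mm base plate, gate end low and nearer the robot. This point: middle of the channel floor at the closed gate's face, 50 mm above the bench. x points uphill along the floor, y to the left looking uphill, z square off the floor. A loaded module's axes are parallel to these (red end downhill).
- rail_lips (a point): middle of the channel floor half-way along the lips, 58 mm uphill of rail_stop (same axes). The channel is 41 mm wide inside. Lips cover the feet from 6 to 110 mm uphill of rail_stop and leave a 33 mm slot for the upper part; the +y lip lies 7 to 9.5 mm off the floor, the -y lip 12 to 14.5 mm, so a module put in backwards cannot enter. Loaded modules have their centres 26 and 78 mm uphill of rail_stop.
- rail_trough (a point): middle of the floor of the open loading trough, 143 mm uphill of rail_stop (same axes). The trough runs from 110 to 176 mm, has no lips and is open uphill; 41 mm wide at the floor, its sides flare to 51 mm apart at 11 mm off the floor. A module set down centred here and let go slides down by itself. Fingertips 14 mm or more above the module's underside clear the sides.
- gate (a joint): slide of the stop gate, a steel blade in a grey frame across the low end of the rail, on a stem with a red knob. In m: 0 = fully down (closed), up to 0.036 = raised. It moves along the z axis of rail_stop and stays where it is left; about 5 N on the knob pushes it down.
- gate_knob (a point): top centre of the red gate knob (26 mm diameter, 15 mm tall); moves with the gate. With the gate down it lies 84 mm off the channel floor along the z axis of rail_stop and 5 mm downhill of rail_stop. The grey frame below it is 57 mm wide and 65 mm high off the floor.
- glue_bottle: white adhesive bottle with a blue cap, 22 x 34 x 72 mm, standing loose to the right of the rail; origin at the centre of its underside. Leave alone.
- spring_clamp: black spring clamp, 34 x 71 x 14 mm, lying loose left of the mat. Leave alone.
- cutter_2: red-handled pliers, 63 x 135 x 13 mm, lying loose behind the mat. Leave alone.
Mind the look-alikes: they are no part of the job. Leave any green or yellow look-alike of the module_a alone.

How it is judged:
By the outcome, as a careful person would: the job done as asked, in the order asked, and still so for the second after the job is handed in, with the robot touching nothing.
It also fails if it takes over 67 s, if anything falls off the work surface, if the arm or the gripper's body presses on something with over 40 N, if the wrist force passes 120 N, or if a joint passes its speed limit or range.

### The arm

A 6-joint arm with a two-finger parallel gripper is mounted at the origin on the work surface; the furniture and walls round the work are solid. World frame = base frame: x ahead of the robot, y to its left, z up, the work surface at z = 0. Lengths are in mm, angles in rad, forces in N, time in s.
With the tool pointing down it reaches from about 275 to 825 mm from the base axis. Payload 4.9 kg.
Tool frame: the origin (TCP) lies at the very end of the fingers, on their centre line; the grasp point (between the pads) lies 19 mm behind it; z points along the fingers, y is the line along which they close (so a half turn about z gives the same grasp; the last joint's range is limited). The gripper opens to 85 mm and grips with 20 to 120 N. Pads are 22 mm wide; open, the fingers measure 114 mm over their backs; the gripper's body (76 mm by 85 mm) begins 54 mm behind the grasp point. The pads swing forward as they close: fully open they stand 13 mm farther back than shut.
Start: joints at [1.204, 0.326, -0.193, 1.052, 0, 1.437], TCP at [126.88, 535.182, 231.281] pointing down, gripper open.
Joint ranges: [-2.65, 2.65], [-0.97, 1.79], [-1.3, 1.35], [-1.93, 2.1], [-1.47, 1.37], [-3.14, 3.14]. Speed limits (rad/s): [2.57, 2.57, 3.14, 3.14, 3.14, 3.14].

### API

Orientations are given as [roll, pitch, yaw] about the fixed x, y, z axes, in that order (R = Rz(yaw) Ry(pitch) Rx(roll)).
In Python, from bench import bot, solve_ik, imaging gives the robot as it stands. Calls block until the motion is done:
- bot.move_ptp(position, orientation): joint-space move of the TCP to a pose.
- bot.movel(position, rot=None, max_speed=150, threshold=None): straight line of the TCP; rot=None keeps the orientation; max_speed is the mean speed in mm/s. With threshold (N) it stops when the force on the tool has changed by that much, and returns True; else False.
- bot.move_j(angles): joint-space move.
- bot.grip(opening, effort=None): opening from 0.0 (shut) to 1.0 (fully open); effort is the grip in N (None keeps the last); returns when the fingers have stopped.
- bot.dwell(seconds).
- solve_ik(position, orientation): joint angles nearest the present ones, or None.
- bot.get_state(): the state.
- imaging.capture(name): name is "scene" or "top" or "wrist"; returns the picture (480x640x3 uint8, blue, green, red); there is no depth.
- imaging.camera_model(name): a dict with "K" (3x3 intrinsics, pixels), "position" and "rotation" of the camera in the world. Camera axes: x right, y up, looking along -z (the intrinsics and any distortion apply to the point x, -y, -z); pixel columns grow to the right and rows downward; lengths in mm; the calibration is good to about 2 mm. A picture is of the moment at which its call begins: read the wrist's pose just before it. camera_model takes no time and is no camera call; for the wrist camera it gives the pose at the moment of the call.
A pose or a line that the arm cannot do raises bot.IKError and nothing moves.
- bot.sign_off(): hands the job in; it is judged then, once.
The state is a dict: "t": time; "qpos": joint angles; "joint_velocities": joint speeds; "effort": joint torques, N m; "tcp_pos": TCP position; "orientation": TCP orientation; "contact_force": force on the tool from outside, world axes, zero at the start; "wrist_torque": the same for the moment, N m; "opening": opening from 0.0 (shut) to 1.0 (fully open); "gripper_force": force on a finger pad.
Only numpy, scipy, OpenCV 4.12 (cv2) and the standard library are available. Lean on these libraries where they do the work, as an engineer would, in place of code of your own. Each camera call takes 0.05 s, during which the arm holds its last target. There are 200 camera calls.

## Working session

There is one attempt and no reset: what is moved stays moved. The work goes in short steps, each a Python script; the robot and the scene stay as the last script left them, time stands still between calls to the robot, and variables do not carry over. Pictures are saved under pics/ and viewed, at most 10 in all, crops included, and the job is handed in when it is done.

```bash
ls; mkdir -p pics; python3 - <<'E'
from bench import bot, imaging
import cv2,numpy as np
for n in("scene","top"):
    cv2.imwrite(f"pics/{n}0.png",imaging.capture(n)); c=imaging.camera_model(n); print(n,{k:np.round(v,4).tolist() if not isinstance(v,str) else v for k,v in c.items()})
print(bot.get_state())
E
```

```text
pics
scene {'K': [[538.1134, 0.0, 319.6532], [0.0, 538.1134, 227.7739], [0.0, 0.0, 1.0]], 'position': [-95.9677, -826.463, 811.9149], 'rotation': [0.9557, -0.0195, -0.5733]}
top {'K': [[508.4743, 0.0, 308.1672], [0.0, 508.4743, 243.4811], [0.0, 0.0, 1.0]], 'position': [216.6209, 52.1848, 1395.1934], 'rotation': [0.1818, 0.0054, -1.5882]}
{'t': 0.1, 'qpos': array([ 1.20380128e+00,  3.26887874e-01, -1.93472783e-01,  1.05202299e+00,
        1.55742538e-05,  1.43659648e+00]), 'joint_velocities': array([ 0.00046484, -0.00095212,  0.00021909, -0.00017695, -0.00062984,
       -0.00046293]), 'effort': array([ 5.81372569e-04, -4.44239008e+01,  2.63037980e+01,  7.86913588e-03,
       -1.07716596e-04, -1.25741661e-05]), 'tcp_pos': array([126.67807908, 534.67325093, 230.57450401]), 'orientation': array([-3.14002169e+00, -2.27812845e-04,  2.90879727e+00]), 'contact_force': array([ 0.96580296,  0.26859352, -0.38218319]), 'wrist_torque': array([-0.03164211,  0.05003708, -0.01439287]), 'gripper_force': 0.0, 'opening': 1.0006000710010394}
```

View pics/top0.png

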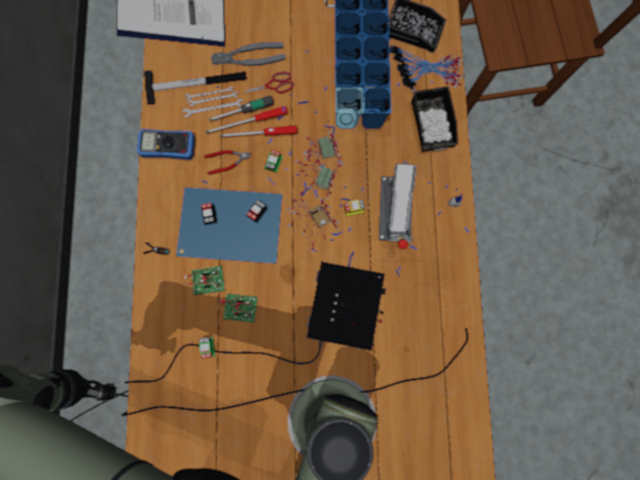

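View pics/scene0.png

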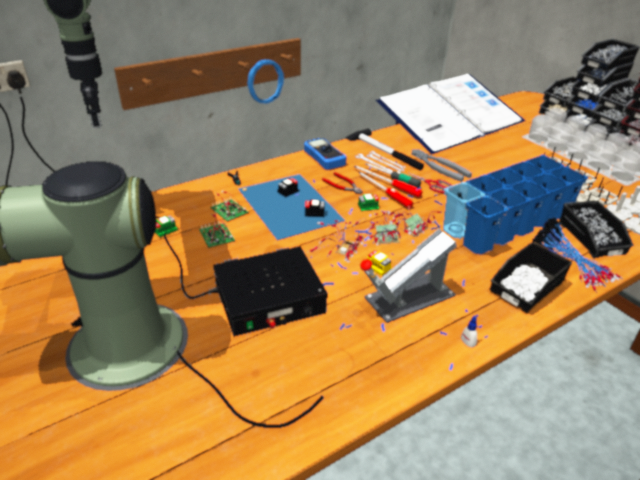

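The top view shows the modules at about (208,212) and (257,210) on the mat. The rail runs from the gate knob (403,243) up to about (405,165).

```bash
cat > h.py <<'E'
from bench import bot, solve_ik, imaging
import numpy as np, cv2
from scipy.spatial.transform import Rotation as Ro
def ray(cam,uv):
    K=np.array(cam["K"]);x=np.linalg.solve(K,[uv[0],uv[1],1.])
    return Ro.from_euler('xyz',cam["rotation"]).apply([x[0],-x[1],-x[2]])
def at_z(cam,uv,z):
    d=ray(cam,uv);p=np.array(cam["position"]);return p+d*(z-p[2])/d[2]
def proj(cam,P):
    q=Ro.from_euler('xyz',cam["rotation"]).inv().apply(np.array(P)-cam["position"])
    q=q*[1,-1,-1];q=q@np.array(cam["K"]).T;return q[...,:2]/q[...,2:]
E
python3 - <<'E'
from h import *
c=imaging.camera_model("top")
for uv,z in(((208,205),37),((208,219),37),((252,214),37),((263,204),37),((403,243),150),((398,163),140),((412,165),140),((181,187),3),((282,193),3),((276,262),3)): print(uv,at_z(c,uv,z).round())
w=imaging.camera_model("wrist");print(w)
s=bot.get_state();print(Ro.from_euler('xyz',s["orientation"]).inv().apply(w["position"]-s["tcp_pos"]),(Ro.from_euler('xyz',s["orientation"]).inv()*Ro.from_euler('xyz',w["rotation"])).as_matrix().round(3))
E
```

```text
(208, 205) [579. 329.  37.]
(208, 219) [540. 329.  37.]
(252, 214) [552. 208.  37.]
(263, 204) [579. 178.  37.]
(403, 243) [ 442. -181.  150.]
(398, 163) [ 654. -181.  140.]
(412, 165) [ 648. -216.  140.]
(181, 187) [643. 414.   3.]
(282, 193) [620. 127.   3.]
(276, 262) [422. 145.   3.]
{'K': array([[389.55405615,   0.        , 323.49312398],
       [  0.        , 389.55405615, 236.9680352 ],
       [  0.        ,   0.        ,   1.        ]]), 'position': array([ 59.11224819, 552.08252175, 373.04943763]), 'rotation': array([-0.27685439,  0.00138756,  1.33761602])}
[  69.79201008    1.12853284 -142.46098648] [[-0.     0.962  0.274]
 [ 1.     0.    -0.   ]
 [-0.     0.274 -0.962]]
```

```bash
python3 - <<'E'
from h import *
import pickle
out={}
def shot(n,p,rpy):
    bot.move_ptp(p,rpy);bot.dwell(.2);c=imaging.camera_model("wrist");im=imaging.capture("wrist")
    cv2.imwrite(f"pics/{n}.png",im);cv2.imwrite(f"pics/{n}_v.png",cv2.resize(im,(800,600),interpolation=cv2.INTER_CUBIC));out[n]=c;print(n,c["position"],bot.get_state()["t"],bot.get_state()["qpos"].round(2))
shot("mat",[545,250,130],[np.pi,0,np.pi])
shot("railA",[560,-190,260],[np.pi,0,np.pi])
shot("railB",[530,-290,260],[np.pi-.35,0,np.pi])
pickle.dump(out,open("cams.pkl","wb"))
E
```

```text
mat [475.09546574 251.93238917 272.67288492] 2.2167 [ 0.31  0.5  -0.2   0.87  0.    0.31]
railA [ 490.72109901 -187.93566807  402.18571193] 4.15 [-0.45  0.39 -0.03  1.15  0.   -0.45]
railB [ 461.15557916 -336.05251663  394.4649466 ] 4.9167 [-0.75  0.59  0.24  1.47  0.25 -0.78]
```

View pics/mat_v.png

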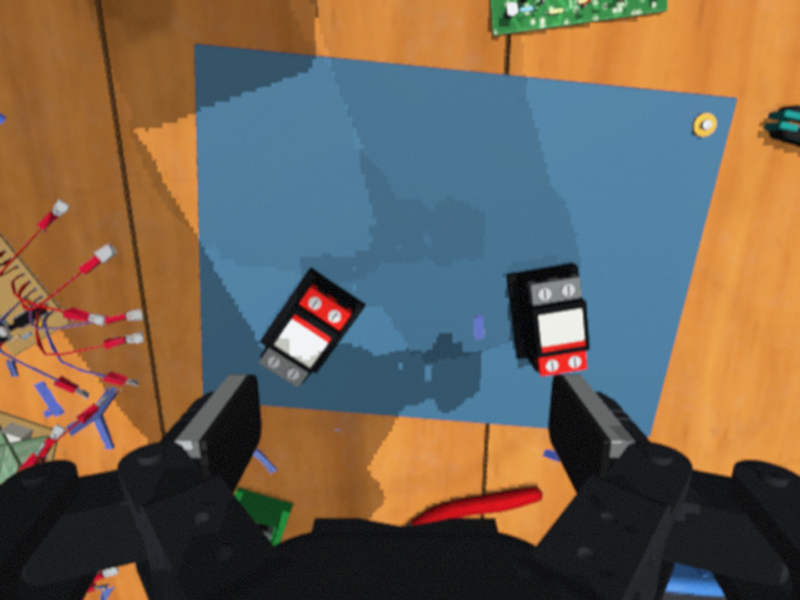

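View pics/railA_v.png

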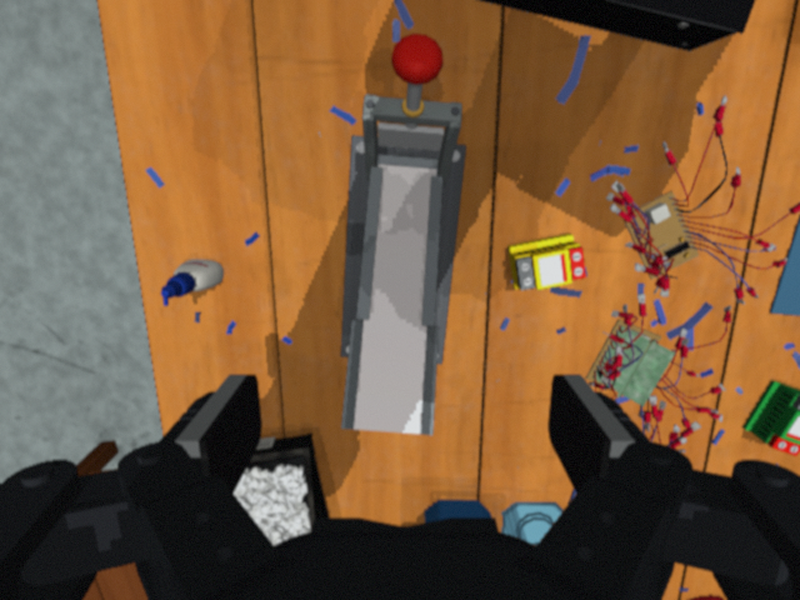

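View pics/railB_v.png

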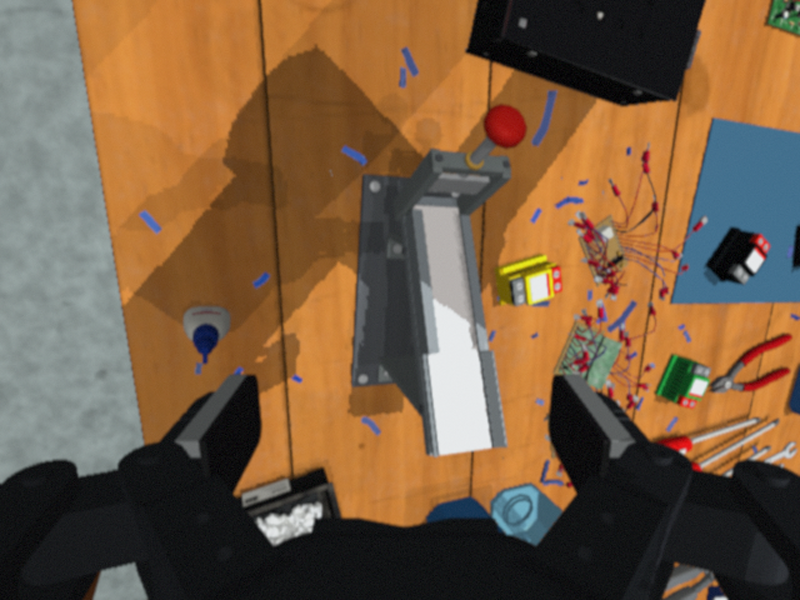

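The mat view (800×600 scale) has one module at (312,325) with its red end up and right, and the other at (550,320) with its red end at the bottom. The rail's trough end runs about (345,430)–(434,433), with the knob at (417,60). I'll enlarge these.

```bash
python3 - <<'E'
import cv2,numpy as np
m=cv2.imread("pics/mat.png");a=cv2.imread("pics/railA.png")
def crop(im,x,y,t):
    c=cv2.resize(im[y:y+75,x:x+100],(400,300),interpolation=cv2.INTER_CUBIC)
    for k in range(0,100,10):
        cv2.line(c,(4*k,0),(4*k,6),(0,255,255),1)
        if k<75: cv2.line(c,(0,4*k),(6,4*k),(0,255,255),1)
    cv2.rectangle(c,(0,0),(399,299),(0,255,255),1)
    return c
# gamma brighten
m=(255*(m/255.)**.5).astype('uint8')
cv2.imwrite("pics/comp.png",np.vstack([np.hstack([crop(m,200,235,0),crop(m,395,230,0)]),np.hstack([crop(a,280,60,0),crop(a,265,275,0)])]))
# knob red centroids
for n in("railA","railB"):
    im=cv2.imread(f"pics/{n}.png").astype(int);r=(im[...,2]>120)&(im[...,1]<60)&(im[...,0]<60);r=r.astype('uint8')
    nn,l,s,ce=cv2.connectedComponentsWithStats(r);i=1+np.argmax(s[1:,4]);print(n,s[i],ce[i])
E
```

```text
railA [316  27  36  35 978] [333.71370143  44.26278119]
railB [391  84  30  32 742] [405.65498652  99.5902965 ]
```

View pics/comp.png

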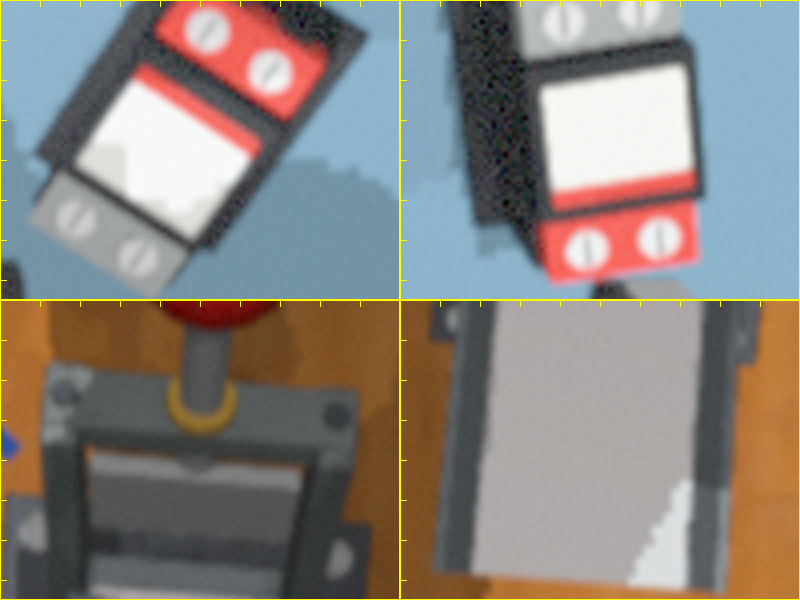

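```bash
cat > fit.py <<'E'
from h import *
import pickle
from scipy.optimize import least_squares
C=pickle.load(open("cams.pkl","rb"))
f=lambda x0,y0,L:np.array([[x0+(a+.5)/4-.5,y0+(b+.5)/4-.5] for a,b in L])
v=lambda L:(np.array(L)+.5)/1.25-.5
def fitmod(n,px):
    w=5.; P0=None
    # plate corners: red-stripe end two, grey end two; plus screws; free plate half sizes & screw offsets
    def model(p):
        x,y,yaw,a,b,s,t=p
        pl=[[-a,-b,34],[-a,b,34],[a,b,34],[a,-b,34]]
        sc=[[-s,-t,31],[-s,t,31],[s,t,31],[s,-t,31]]
        return Ro.from_euler('z',yaw).apply(pl+sc)+[x,y,3]
    r0=at_z(C["mat"],px[4:6].mean(0),34);g0=at_z(C["mat"],px[6:8].mean(0),34)
    yaw=np.arctan2(*(g0-r0)[[1,0]])
    c=(r0+g0)/2
    s=least_squares(lambda p:(proj(C["mat"],model(p))-px).ravel(),[c[0],c[1],yaw,11,11,19,7])
    print(n,s.x.round(2),"maxres",abs(s.fun).max().round(2),"plate c",at_z(C["mat"],px[:4].mean(0),37).round(1));return s.x[:3]
# order: (-x,-y),(-x,+y),(+x,+y),(+x,-y); z up
a=fitmod("L",f(200,235,[(262,150),(140,68),(75,165),(195,242),(270,72),(208,31),(75,219),(138,258)]))
b=fitmod("R",f(395,230,[(152,208),(296,190),(284,64),(140,84),(188,250),(260,240),(240,13),(164,24)]))
def frame(p): return Ro.from_euler('z',p[2])*Ro.from_euler('y',-np.pi/6), np.array([p[0],p[1],50])
def w(p,q): R,t=frame(p);return R.apply(q)+t
A=np.vstack([f(265,275,[(70,272),(287,286)]),f(280,60,[(202,102)]),[[333.9,44.3]]])
B=np.vstack([v([(430,453),(493,448),(474,158)]),[[405.7,99.6]]])
def res(p):
    P=w(p,[[176,-20.5,0],[176,20.5,0],[-5,0,65],[-5,0,84-7.5+p[3]]])
    return np.concatenate([(proj(C["railA"],P)-A).ravel(),(proj(C["railB"],P)-B).ravel()])
s=least_squares(res,[450,-180,0,30],x_scale=[10,10,.1,10],loss='soft_l1')
print("rail",s.x.round(3));print(res(s.x).reshape(2,4,2).round(1).tolist())
if __name__=="__main__": pickle.dump((a,b,s.x),open("poses.pkl","wb"))
for q in([110,-20.5,0],[110,20.5,0],[0,-20.5,0],[0,20.5,0]): P=w(s.x,q);print(q,((proj(C["railA"],P)+.5)*1.25).round(),((proj(C["railB"],P)+.5)*1.25).round())
E
python3 fit.py
```

```text
L [566.74 199.2   -0.62  10.   -11.61  20.1   -6.02] maxres 0.62 plate c [566.9 199.2  37. ]
R [560.39 332.8   -2.97  10.81 -11.5   19.76  -5.99] maxres 0.95 plate c [560.  332.7  37. ]
rail [ 4.99037e+02 -1.85930e+02 -8.30000e-02  2.89590e+01]
[[[0.2, -0.5], [-0.6, 0.0], [0.3, 0.1], [0.5, 0.2]], [[5.8, 0.7], [-1.3, -1.2], [-0.4, 1.6], [-0.6, -0.9]]]
[110, -20.5, 0] [364. 322.] [427. 355.]
[110, 20.5, 0] [427. 328.] [479. 352.]
[0, -20.5, 0] [378. 168.] [410. 209.]
[0, 20.5, 0] [437. 173.] [459. 212.]
```

```bash
sed -i 's/^s=least_squares(res,/k=np.ones(16);k[8:10]=0;s=least_squares(lambda p:k*res(p),/' fit.py; python3 fit.py
cat >> h.py <<'E'
import pickle
def load():
    L,Rm,r=pickle.load(open("poses.pkl","rb"));return L,Rm,r
def railT(r): return Ro.from_euler('z',r[2])*Ro.from_euler('y',-np.pi/6)
def rp(r,q): return railT(r).apply(q)+[r[0],r[1],50]
def rail_rpy(r,sgn): # tool z=-z_rail, tool x = sgn*x_rail
    return (railT(r)*Ro.from_matrix(np.diag([sgn,-sgn,-1.]))).as_euler('xyz')
E
python3 - <<'E'
from h import *
L,Rm,r=load()
q=lambda p,o:(lambda s:None if s is None else np.round(s,2).tolist())(solve_ik(p,o))
for s in(-1,1):
    o=rail_rpy(r,s);print(s,o.round(2))
    for P in([-5,0,150],[-5,0,84],[143,0,70],[143,0,14]): print(P,rp(r,P).round(),q(rp(r,P),o))
for n,m in(("L",L),("R",Rm)):
    for d in(0,np.pi): print(n,d,[q([m[0],m[1],z],[np.pi,0,m[2]+d]) for z in(120,17)])
E
```

```text
L [566.74 199.2   -0.62  10.   -11.61  20.1   -6.02] maxres 0.62 plate c [566.9 199.2  37. ]
R [560.39 332.8   -2.97  10.81 -11.5   19.76  -5.99] maxres 0.95 plate c [560.  332.7  37. ]
rail [ 4.99147e+02 -1.85873e+02 -8.20000e-02  2.91060e+01]
[[[0.7, -0.3], [-0.1, 0.1], [0.3, 0.3], [0.4, 0.2]], [[6.1, 0.8], [-0.9, -1.2], [-0.5, 1.7], [-0.5, -0.9]]]
[110, -20.5, 0] [364. 323.] [427. 355.]
[110, 20.5, 0] [427. 328.] [479. 352.]
[0, -20.5, 0] [379. 169.] [410. 209.]
[0, 20.5, 0] [437. 174.] [459. 212.]
-1 [3.14 0.52 3.06]
[-5, 0, 150] [ 420. -179.  177.] [-0.79, -0.08, -0.98, 0.26, 0.33, -0.64]
[-5, 0, 84] [ 453. -182.  120.] [-0.73, 0.09, -1.01, 0.03, 0.31, -0.58]
[143, 0, 70] [ 588. -193.  182.] [-0.55, 0.2, -0.67, 0.23, 0.23, -0.41]
[143, 0, 14] [ 616. -195.  134.] [-0.52, 0.31, -0.66, 0.11, 0.22, -0.39]
1 [ 3.14 -0.52 -0.08]
[-5, 0, 150] [ 420. -179.  177.] [-0.79, -0.08, -0.98, 0.26, 0.33, 2.5]
[-5, 0, 84] [ 453. -182.  120.] [-0.73, 0.09, -1.01, 0.03, 0.31, 2.56]
[143, 0, 70] [ 588. -193.  182.] [-0.55, 0.2, -0.67, 0.23, 0.23, 2.73]
[143, 0, 14] [ 616. -195.  134.] [-0.52, 0.31, -0.66, 0.11, 0.22, 2.75]
L 0 [[0.22, 0.51, -0.21, 0.85, 0.0, -2.3], [0.22, 0.63, -0.3, 0.64, 0.0, -2.3]]
L 3.141592653589793 [[0.22, 0.51, -0.21, 0.85, 0.0, 0.84], [0.22, 0.63, -0.3, 0.64, 0.0, 0.84]]
R 0 [[0.42, 0.6, -0.06, 0.92, 0.0, 0.25], [0.42, 0.71, -0.15, 0.71, 0.0, 0.25]]
R 3.141592653589793 [[0.42, 0.6, -0.06, 0.92, 0.0, -2.89], [0.42, 0.71, -0.15, 0.71, 0.0, -2.89]]
```

Fit residuals are about 1 px, apart from one occluded corner that I dropped. Next I push the gate.

```bash
python3 - <<'E'
from h import *
L,Rm,r=load()
o=rail_rpy(r,-1)
bot.grip(0.0,40)
bot.move_ptp(rp(r,[-5,0,160]),o)
print(bot.movel(rp(r,[-5,0,122]),max_speed=100,threshold=20))
hit=bot.movel(rp(r,[-5,0,79]),max_speed=35,threshold=25)
s=bot.get_state();print(hit,railT(r).inv().apply(s["tcp_pos"]-[r[0],r[1],50]).round(1),s["contact_force"].round(1),s["t"])
bot.movel(rp(r,[-5,0,150]),max_speed=200)
bot.grip(0.6)
bot.move_ptp([530,-190,270],[np.pi,0,np.pi]);bot.dwell(.15)
c=imaging.camera_model("wrist");im=imaging.capture("wrist")
cv2.imwrite("pics/g1.png",cv2.resize(im[:420,200:520],(800,600) if 0 else (457,600)))
pickle.dump(c,open("g1.pkl","wb"));print(bot.get_state()["t"])
rr=((im[...,2].astype(int)>120)&(im[...,1]<60)&(im[...,0]<60)).astype('uint8')
n,l,st,ce=cv2.connectedComponentsWithStats(rr);i=1+np.argmax(st[1:,4]);print(ce[i],st[i])
for g in(0,5,25): print(g,proj(c,rp(r,[-5,0,76.5+g])))
E
```

```text
False
True [-4.6 -0.4 82.8] [-11.7   2.5  17.6] 8.375
10.4583
[331.53877005 123.51470588] [316 109  32  30 748]
0 [331.97087967 123.30150548]
5 [332.39694708 119.65894469]
25 [334.25881684 103.7413372 ]
```

View pics/g1.png

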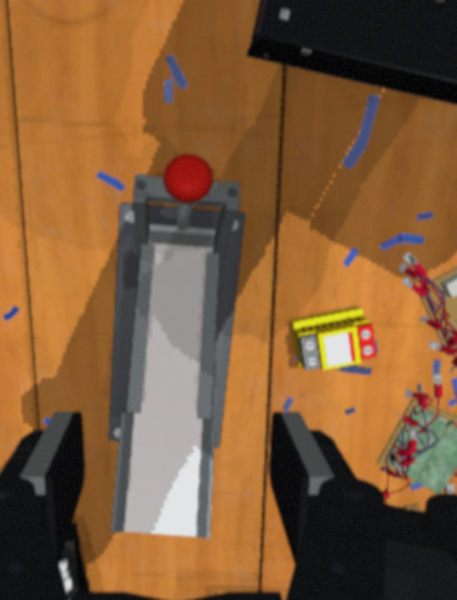

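The gate is down: the knob centroid at (331.5,123.5) matches the closed prediction. Next I load the first module.

```bash
cat > load.py <<'E'
from h import *
import sys
def pick(m,d):
    o=[np.pi,0,m[2]+d]
    bot.grip(.65,40)
    bot.move_ptp([m[0],m[1],110],o)
    hit=bot.movel([m[0],m[1],17],max_speed=120,threshold=12)
    bot.grip(0.0,40);s=bot.get_state();print("pick",hit,s["tcp_pos"].round(1),"open",round(s["opening"],3),s["gripper_force"])
    bot.movel([m[0],m[1],200],max_speed=250)
    s=bot.get_state();print("lifted",round(s["opening"],3),s["gripper_force"],s["contact_force"].round(1),s["t"])
def place(r,sgn):
    o=rail_rpy(r,sgn)
    bot.move_ptp(rp(r,[143,0,120]),o)
    bot.movel(rp(r,[143,0,24]),max_speed=150,threshold=10)
    bot.dwell(.2)
    hit=bot.movel(rp(r,[143,0,11]),max_speed=20,threshold=4)
    s=bot.get_state();print("place",hit,railT(r).inv().apply(s["tcp_pos"]-[r[0],r[1],50]).round(1),s["contact_force"].round(1),s["opening"])
    bot.grip(.6);bot.dwell(.3)
    bot.movel(rp(r,[143,0,110]),max_speed=200)
def look(name):
    bot.move_ptp([530,-190,270],[np.pi,0,np.pi]);bot.dwell(.15)
    im=imaging.capture("wrist");cv2.imwrite(f"pics/{name}.png",cv2.resize(im[80:400,220:460],(600,800))[:600] if 0 else cv2.resize(im[80:380,220:470],(500,600),interpolation=cv2.INTER_CUBIC));print(bot.get_state()["t"])
E
python3 - <<'E'
from load import *
L,Rm,r=load()
pick(L,np.pi);place(r,-1);look("l1")
E
```

```text
pick False [567.6 199.3  18.1] open 0.32 41.01483330130577
lifted 0.318 40.27155876159668 [ 0.6  0.1 -2.2] 14.4083
place True [ 1.43e+02 -1.00e-01  1.46e+01] [-3.7 -0.4  4.6] 0.31985064240517463
19.65
```

View pics/l1.png

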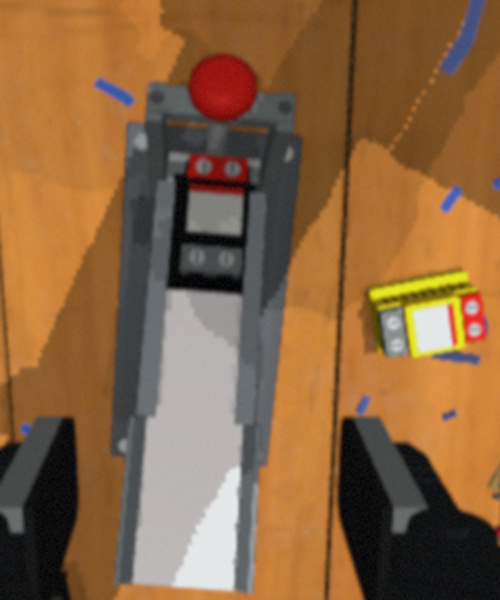

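The first module is seated against the gate under the lips, with its red end at (218,170) downhill. Next is the second.

```bash
python3 - <<'E'
from load import *
L,Rm,r=load()
pick(Rm,0);place(r,1);look("l2")
E
```

```text
pick False [561.3 333.1  18.2] open 0.316 40.873035192489624
lifted 0.318 40.13631507754326 [ 0.3  0.3 -2.7] 24.0167
place True [143.   -0.   14.7] [-1.8  0.2  4.5] 0.3215549979266171
31.775
```

View pics/l2.png

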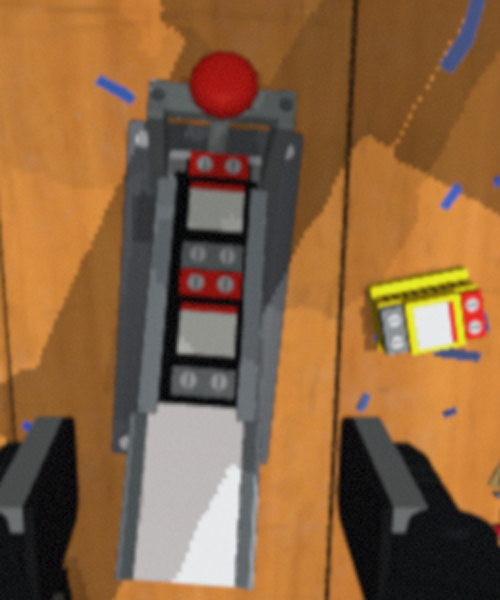

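Both modules are seated end to end under the lips, red ends downhill: the first at (215,210), the second at (208,330).

```bash
python3 -c "
from bench import bot
print(bot.sign_off())"
```

```text
the job is handed in; nothing more can be done
None
```

The job is handed in at about 32 s: the gate is fully down, both modules sit under the lips against the gate and each other with red terminals downhill, and nothing else was touched.

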